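Show which flask goes on the cell imager

ROBOT

A 6-joint arm with a two-finger parallel gripper is mounted at the origin on the work surface. World frame = base frame: x ahead of the robot, y to its left, z up, the work surface at z = 0. Lengths are in mm, angles in rad, forces in N, time in s.
With the tool pointing down it reaches from about 350 to 925 mm from the base axis. Payload 6.4 kg.
Tool frame: the origin (TCP) lies at the centre of the arm's flange, where the gripper is bolted on; the fingertips stand 199 mm ahead of it and the grasp point (between the pads) lies 180 mm ahead of it; z points along the fingers, y is the line along which they close (so a half turn about z gives the same grasp; the last joint's range is limited). The gripper opens to 94 mm and grips with 3 to 60 N. Pads are 16 mm wide; open, the fingers measure 119 mm over their backs; the gripper's body (75 mm by 177 mm) begins 78 mm behind the grasp point.
Start: joints at [-1.363, 0.245, 1.558, -0, 1.339, -0.174], TCP at [242.19, -603.208, 404.655] pointing down, gripper open.
Joint ranges: [-3.13, 3.13], [-1.02, 2.26], [0.13, 2.54], [-0.95, 4.09], [0.21, 2.88], [-2.74, 2.74]. Speed limits (rad/s): [2.57, 2.57, 3.14, 3.14, 3.14, 3.14].

INTERFACE

Orientations are given as a unit quaternion [w, x, y, z].
In Python, from cell import env, cams, order gives the robot as it stands.
- The arm moves only by the shell command python3 -m crank 'ROWS' [OPENING]. ROWS is JSON, a list of rows, each a list of 6 numbers: the shift along the tool's x, y, z in cm, then the turn, a rotation vector about the tool's x, y, z in rad. A call has 1 to 8 rows; each row is the pose to reach, as a shift and turn from the pose commanded when the call began, along the tool's axes at that moment; what a row does not reach only later rows make up. A row lasts 1/10 s, in which the tool goes at most 50 mm and 8.59 degrees, less where a joint would pass 70% of its speed; a pose out of reach is approached as far as the arm can. A call with a gripper value outside its range is refused whole. OPENING is the closure, from -1 (fully open) to 1 (shut), set as the call begins (- or left out, the last holds). The fingers move at their own pace and stop on an object; the grip force is fixed at half the most. Time passes only in rows, so rows that repeat a pose let the fingers close. It gives the time, the measured TCP pose, the force, the opening and the grip force at its end, in the units of the state.
- env.state(): the state, without advancing time (a new reading comes with each control period).
- cams.read_camera(name): name is "scene" or "top" or "wrist"; returns a dict with "color" (420x560x3 uint8, blue, green, red), "fx", "fy", "cx", "cy" (pixels), "dist_coeffs" ([k1, k2, p1, p2, k3] as OpenCV has them; the pictures are not rectified), "rvec" (rotation vector, rad) and "tvec" (3), from world to camera coordinates, as OpenCV has them. Camera axes: x right, y down, z forward; pixel columns grow to the right and rows downward; lengths in mm; the calibration is good to about 2 mm. A picture is of the moment at which its call begins. There is no depth.
- order.close_job(): hands the job in; it is judged then, once.
The state is a dict: "clock": time; "joint_positions": joint angles; "dq": joint speeds; "joint_efforts": joint torques, N m; "position": TCP position; "tool_rot": TCP orientation; "ft_force": force on the tool from outside, world axes, zero at the start; "wrist_torque": the same for the moment, N m; "finger_gap": opening from 0.0 (shut) to 1.0 (fully open); "gripper_force": force on a finger pad.
Only numpy, scipy, OpenCV 4.12 (cv2) and the standard library are available. Lean on these libraries where they do the work, as an engineer would, in place of code of your own. Each camera call takes 0.05 s, during which the arm holds its last target. There are 200 camera calls.

TASK

Press the orange call button so that a colleague comes, then show which flask is to be looked at next: with the fingertips about three centimetres above it, point down at the yellow cap for two seconds, without coming down over any other flask's cap. Then point in the same way at the middle of the round white window of the imager's stage, where the flask is to go, and finish while still pointing there. Let the button come up again, and touch or move nothing else.

Things in the scene. Friction and masses are not known exactly. Their poses are not given: they have to be found in the camera images.
- call (a joint): Travel of the orange push button, in m: 0 = up, 0.006 = fully down. It is a spring button (about 5 N fully down) and counts as pressed beyond 0.004; it springs back when let go. It only moves straight down.
- call_top (a point): Centre of the top face of the button: an orange disc 40 mm across, 22 mm above the bench, on a round white housing (56 mm across, 12 mm high) fixed to the bench near the robot. The point goes down with the button.
- imager: Digital cell imager, fixed to the bench: white base 240 x 220 mm and 100 mm high with a black stage plate on top (upper face 112 mm above the bench). Origin: centre of its underside; z up; its front faces its -x, to the robot. A 40 mm square white lamp column 260 mm high stands at x = 98, y = -128 mm in its frame, and the lamp head is swung outward from there to y = -250 mm, up to 310 mm high, so the space over the stage window is free.
- stage_window (a point): Centre of the upper surface of the round white stage window (64 mm across, with a bright metal rim 80 mm across) in the black stage plate, 113 mm above the bench. z up.
- yellow_flask: Loose small clear cell-culture flask with a yellow screw cap, lying flat on the bench: body 70 x 50 x 27 mm, 113 mm long with neck and cap, 60 g. Origin on its underside, 16 mm from the middle of the 70 mm body toward the cap; z up, the cap points along its -x (roughly toward the robot). The four flasks lie in a loose row across the bench, in any order; other bench things up to 150 mm high stand behind the row, at the back edge of the bench.
- yellow_cap (a point): Top of the yellow cap (27 mm diameter, 26 mm long, its axis level): the highest point above the middle of the cap's length, 27 mm above the bench. z up.
- red_flask: Loose small clear cell-culture flask with a red screw cap, lying flat on the bench: body 70 x 50 x 27 mm, 113 mm long with neck and cap, 60 g. Origin on its underside, 16 mm from the middle of the 70 mm body toward the cap; z up, the cap points along its -x (roughly toward the robot). The four flasks lie in a loose row across the bench, in any order; other bench things up to 150 mm high stand behind the row, at the back edge of the bench.
- red_cap (a point): Top of the red cap (27 mm diameter, 26 mm long, its axis level): the highest point above the middle of the cap's length, 27 mm above the bench. z up.
- blue_flask: Loose small clear cell-culture flask with a blue screw cap, lying flat on the bench: body 70 x 50 x 27 mm, 113 mm long with neck and cap, 60 g. Origin on its underside, 16 mm from the middle of the 70 mm body toward the cap; z up, the cap points along its -x (roughly toward the robot). The four flasks lie in a loose row across the bench, in any order; other bench things up to 150 mm high stand behind the row, at the back edge of the bench.
- blue_cap (a point): Top of the blue cap (27 mm diameter, 26 mm long, its axis level): the highest point above the middle of the cap's length, 27 mm above the bench. z up.
- green_flask: Loose small clear cell-culture flask with a green screw cap, lying flat on the bench: body 70 x 50 x 27 mm, 113 mm long with neck and cap, 60 g. Origin on its underside, 16 mm from the middle of the 70 mm body toward the cap; z up, the cap points along its -x (roughly toward the robot). The four flasks lie in a loose row across the bench, in any order; other bench things up to 150 mm high stand behind the row, at the back edge of the bench.
- green_cap (a point): Top of the green cap (27 mm diameter, 26 mm long, its axis level): the highest point above the middle of the cap's length, 27 mm above the bench. z up.
Not all that is in view belongs to the job. What is meant by the part that bears call is not black, blue or red, and is the smaller of those in its own colour.

How it is judged:
By the outcome, as a careful person would: the job done as asked, in the order asked, and still so for the second after the job is handed in, with the robot touching nothing.
It also fails if it takes over 54 s, if anything falls off the work surface, if the arm or the gripper's body presses on something with over 40 N, if the wrist force passes 120 N, or if a joint passes its speed limit or range.

## Working session

There is one attempt and no reset: what is moved stays moved. The work goes in short steps, Python scripts to look and compute and a shell command to move; the robot and the scene stay as the last step left them, time stands still between calls to the robot, and variables do not carry over. Pictures are saved under pics/ and viewed, at most 10 in all, crops included, and the job is handed in when it is done.

```bash
mkdir -p pics; cat > h.py <<'E'
import numpy as np, cv2
from cell import env, cams, order
def ray(c,px,z):
    K=np.array([[c["fx"],0,c["cx"]],[0,c["fy"],c["cy"]],[0,0,1]]);d=np.array(c["dist_coeffs"],float)
    u=cv2.undistortPoints(np.array([[px]],float),K,d)[0,0]
    R=cv2.Rodrigues(np.array(c["rvec"],float))[0];t=np.array(c["tvec"],float).ravel()
    o=-R.T@t;v=R.T@np.array([u[0],u[1],1]);return o+v*(z-o[2])/v[2]
def blobs(c,lo,hi,z,amin=25):
    m=cv2.inRange(cv2.cvtColor(c["color"],cv2.COLOR_BGR2HSV),lo,hi)
    n,l,s,ct=cv2.connectedComponentsWithStats(m)
    return [(s[i,4],ct[i].round(1),s[i,:4],ray(c,ct[i],z).round(1)) for i in range(1,n) if s[i,4]>=amin]
E
python3 - <<'E'
from h import *
for n in ("top","scene"):
    c=cams.read_camera(n);cv2.imwrite(f"pics/{n}0.png",c["color"])
s=env.state();print(s)
E
```

```text
{'clock': 0.1, 'joint_positions': array([-1.36309674e+00,  2.45749136e-01,  1.55884803e+00, -2.87953145e-05,
        1.33869716e+00, -1.74087818e-01]), 'dq': array([-3.40572173e-05, -8.09775920e-04, -2.52106443e-03, -8.63243847e-04,
       -3.07810624e-04, -2.80100937e-03]), 'joint_efforts': array([ 3.41391888e-05, -4.16908836e+01, -3.15529597e+01,  6.86321408e-02,
        3.09200969e-02, -6.27819759e-05]), 'position': array([ 242.14776113, -603.00698533,  403.67582509]), 'tool_rot': array([-8.50481288e-04,  9.81834073e-01,  1.89739635e-01, -2.83051865e-05]), 'ft_force': array([ 0.23325016, -0.10192095,  0.2831312 ]), 'wrist_torque': array([ 0.00140568,  0.01420471, -0.00318433]), 'gripper_force': 0.0, 'finger_gap': 0.9972244988341412}
```

View pics/top0.png

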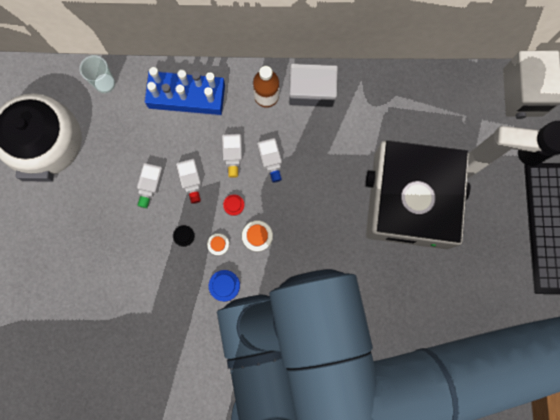

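View pics/scene0.png

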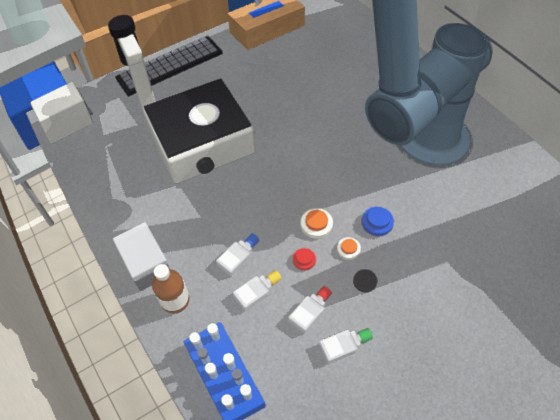

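Top view: round things that could be the button are the large orange one (257,236), small orange (218,244), red (233,205), blue (224,285) and black (184,236). By the description it is the small orange one at (218,244). The yellow cap is at (233,170) and the stage window at (418,197).

```bash
python3 - <<'E'
from h import *
for n in ("top","scene"):
    c=cams.read_camera(n);print(n)
    print("orange");[print(*b) for b in blobs(c,(5,170,120),(15,255,255),22)]
    print("yellow");[print(*b) for b in blobs(c,(18,120,90),(32,255,255),14)]
    print("red");[print(*b) for b in blobs(c,(0,150,80),(4,255,255),14)]
    print("green");[print(*b) for b in blobs(c,(45,120,60),(80,255,255),14)]
    print("blue");[print(*b) for b in blobs(c,(105,150,60),(128,255,255),14)]
    wx,wy=(418,197) if n=="top" else (204,114)
    H=cv2.cvtColor(c["color"],cv2.COLOR_BGR2HSV)
    m=cv2.inRange(H,(0,0,130),(180,70,255));k,l,s,ct=cv2.connectedComponentsWithStats(m);i=l[wy,wx];print("win",s[i],ct[i],ray(c,ct[i],113).round(1))
    if n=="top":
        crop=c["color"][140:300,140:300];crop2=c["color"][150:250,370:470]
        cv2.imwrite("pics/crop.png",np.hstack([cv2.resize(crop,(400,400),interpolation=2),cv2.resize(crop2,(400,400),interpolation=2)]))
        # diameters on orange
        for b in blobs(c,(5,170,120),(15,255,255),22):
            x,y,w,h=b[2]; print("dia",np.linalg.norm(ray(c,(x,b[1][1]),22)-ray(c,(x+w,b[1][1]),22)))
E
```

```text
top
orange
215 [264.6  86.6] [255  80  21  14] [851.2  36.5  22. ]
319 [256.7 234.7] [247 225  20  21] [448.2  51.4  22. ]
150 [217.4 243.4] [211 237  14  14] [424.7 151.2  22. ]
yellow
104 [232.6 171. ] [228 166  10  11] [618.3 117.9  14. ]
red
90 [194.2 196.7] [189 192  11  11] [547.8 216.2  14. ]
335 [233.4 204.5] [223 195  21  20] [528.3 113.6  14. ]
green
90 [143.1 201.7] [138 197  11  11] [532.9 347.4  14. ]
blue
1950 [186.9  95.4] [145  72  80  43] [826.1 245.4  14. ]
32 [150.   78.2] [148  74   7   8] [873.1 346.   14. ]
88 [275.5 175.9] [271 171  10  11] [606.4   4.8  14. ]
752 [223.8 285.3] [209 270  31  31] [319.4 132.6  14. ]
win [402 181  32  33 832] [417.73317308 196.96875   ] [ 531.6 -339.6  113. ]
dia 56.49708088784482
dia 51.286040307191094
dia 35.66282292325907
scene
orange
293 [316.5 219.4] [307 211  20  18] [447.4  51.2  22. ]
151 [348.7 246. ] [342 240  14  13] [429.1 155.3  22. ]
yellow
113 [274.1 276.8] [267 271  14  13] [616.8 118.3  14. ]
red
351 [304.  258.4] [293 249  22  20] [532.5 118.2  14. ]
79 [323.9 292.5] [318 287  12  13] [546.4 215.5  14. ]
green
107 [365.5 334.6] [359 329  13  13] [532.3 348.5  14. ]
blue
156 [237.9   3.2] [229   0  25  11] [ 130.6 -849.8   14. ]
186 [265.6   8.8] [249   1  34  16] [  69.5 -761.5   14. ]
2293 [28.8 97.4] [ 0 62 66 87] [ 917.8 -839.5   14. ]
597 [378.  219.7] [363 207  30  27] [319.9 135.   14. ]
59 [251.5 238.9] [247 234  10  12] [605.4   2.9  14. ]
2758 [225.5 376.8] [184 323  81  97] [830.8 255.2  14. ]
win [189 103  30  22 519] [203.43159923 113.80346821] [ 532.9 -337.6  113. ]
```

View pics/crop.png

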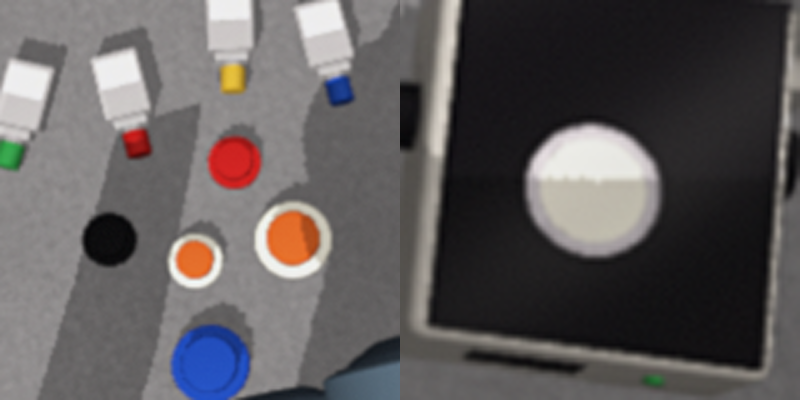

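The crop shows the small orange disc with a white ring about 22 px (≈56 mm) across, which matches the housing. The big one is about 78 mm. The two views put the small button 6 mm apart, so I'll triangulate before moving.

```bash
cat >> h.py <<'E'
from scipy.spatial.transform import Rotation as Rn
def go(tip):  # shift in cm, tool axes, to bring fingertips to tip
    s=env.state();q=s["tool_rot"];R=Rn.from_quat([q[1],q[2],q[3],q[0]]).as_matrix()
    return (R.T@(np.array(tip)-(s["position"]+R[:,2]*199))/10).round(2)
def tri(c1,p1,c2,p2):
    a1,b1=ray(c1,p1,0),ray(c1,p1,100);a2,b2=ray(c2,p2,0),ray(c2,p2,100)
    u,v=b1-a1,b2-a2;t=np.linalg.lstsq(np.c_[u,-v],a2-a1,rcond=None)[0]
    x,y=a1+u*t[0],a2+v*t[1];return ((x+y)/2).round(1),np.linalg.norm(x-y).round(1)
E
python3 - <<'E'
from h import *
a=cams.read_camera("top");b=cams.read_camera("scene")
for n,p,q in (("small",(217.4,243.4),(348.7,246)),("big",(256.7,234.7),(316.5,219.4)),("yel",(232.6,171),(274.1,276.8)),("win",(417.7,197),(203.4,113.8))): print(n,tri(a,p,b,q))
s=env.state();q=s["tool_rot"];print(Rn.from_quat([q[1],q[2],q[3],q[0]]).as_matrix().round(3))
print(go((480,-250,206)),go((427,153,120)))
E
```

```text
small (array([425.8, 152.1,  14.1]), np.float64(0.0))
big (array([448. ,  51.5,  22.9]), np.float64(0.4))
yel (array([617.6, 118.2,  15.1]), np.float64(1.2))
win (array([ 532.1, -340.2,  110.3]), np.float64(0.1))
[[ 0.928  0.373 -0.   ]
 [ 0.373 -0.928  0.001]
 [ 0.    -0.001 -1.   ]]
[ 35.22 -23.9   -0.05] [ 45.32 -63.26   8.57]
```

```bash
python3 -m crank '[[17.6,-12,0,0,0,0],[17.6,-12,0,0,0,0],[17.6,-12,0,0,0,0],[35.2,-23.9,0,0,0,0],[35.2,-23.9,0,0,0,0],[35.2,-23.9,0,0,0,0],[35.2,-23.9,0,0,0,0],[35.2,-23.9,0,0,0,0]]' 1; python3 - <<'E'
from h import *
s=env.state();print(s["position"],s["tool_rot"],go((426,152,110)))
E
```

```text
clock: 1.1
position: [466.3, -269.5, 404.9]
tool_rot: [0.0, 0.982, 0.19, 0.0]
ft_force: [0.4, -0.6, -0.3]
finger_gap: 0.358
gripper_force: 0.0
[ 466.27219816 -269.46192011  404.87882008] [2.36782903e-04 9.81850346e-01 1.89657062e-01 1.99933085e-04] [ 11.95 -40.63   9.57]
```

```bash
python3 -m crank '[[11,-40,0,0,0,0],[11,-40,0,0,0,0],[11,-40,0,0,0,0],[11,-40,0,0,0,0],[11,-40,0,0,0,0],[11,-40,0,0,0,0],[11,-40,0,0,0,0],[11,-40,0,0,0,0]]'; python3 -m crank '[[0,0,2,0,0,0],[0,0,4,0,0,0],[0,0,6,0,0,0],[0,0,6,0,0,0],[0,0,6,0,0,0]]'; python3 - <<'E'
from h import *
print(go((426,152,80)))
c=cams.read_camera("wrist");cv2.imwrite("pics/w1.png",c["color"])
for b in blobs(c,(5,170,120),(15,255,255),22): print(*b)
E
```

```text
clock: 1.9
position: [419.4, 128.0, 405.0]
tool_rot: [0.0, 0.982, 0.19, 0.001]
ft_force: [1.1, -0.6, -0.4]
finger_gap: 0.002
gripper_force: 0.0
clock: 2.4
position: [420.3, 126.0, 345.0]
tool_rot: [-0.0, 0.982, 0.19, -0.0]
ft_force: [-0.1, 0.1, 1.1]
finger_gap: 0.005
gripper_force: 0.0
[ 1.5 -2.2  6.6]
1467 [252.6 182.9] [231 162  44  43] [429.3 150.7  22. ]
2939 [366.  202.5] [337 172  60  62] [450.7  48.8  22. ]
```

View pics/w1.png

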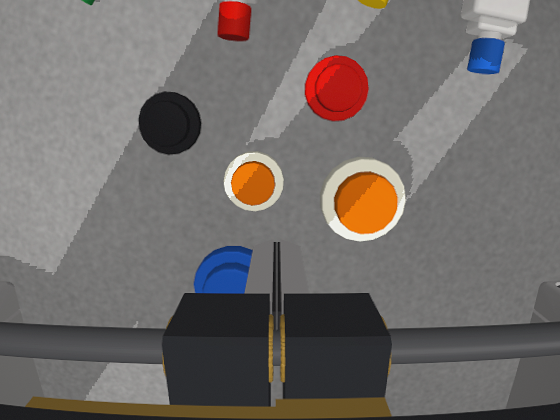

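The wrist view shows the small orange button at (253,183), next to the big decoy (366,203). It gives (429,151), so I take (427.5,152) and descend there.

```bash
python3 -m crank '[[1.6,-2.1,0,0,0,0],[1.6,-2.1,3,0,0,0],[1.6,-2.1,6,0,0,0],[1.6,-2.1,9,0,0,0],[1.6,-2.1,10.6,0,0,0],[1.6,-2.1,10.6,0,0,0],[1.6,-2.1,10.6,0,0,0]]'; python3 -m crank '[[0,0,0.5,0,0,0],[0,0,1,0,0,0],[0,0,1.4,0,0,0],[0,0,1.6,0,0,0],[0,0,1.6,0,0,0],[0,0,1.6,0,0,0]]'
python3 - <<'E'
from h import *
print(go((427.5,152,22)),env.state()["ft_force"])
E
```

```text
clock: 3.15
position: [428.1, 151.4, 240.0]
tool_rot: [0.0, 0.982, 0.19, 0.001]
ft_force: [0.2, 0.8, -0.1]
finger_gap: 0.006
gripper_force: 0.0
clock: 3.75
position: [427.3, 151.5, 222.7]
tool_rot: [-0.0, 0.982, 0.19, 0.0]
ft_force: [-0.6, 0.4, -0.9]
finger_gap: 0.003
gripper_force: 0.0
[ 0.03 -0.04  0.17] [-0.58358381  0.40228558 -0.92548214]
```

```bash
python3 -m crank '[[0,0,0.2,0,0,0],[0,0,0.4,0,0,0],[0,0,0.55,0,0,0],[0,0,0.7,0,0,0],[0,0,0.7,0,0,0],[0,0,0.7,0,0,0],[0,0,0.7,0,0,0]]'
```

```text
clock: 4.45
position: [427.5, 151.5, 216.0]
tool_rot: [0.0, 0.982, 0.19, 0.0]
ft_force: [0.4, -0.5, 5.0]
finger_gap: 0.005
gripper_force: 2.2
```

```bash
python3 -m crank '[[0,0,0.08,0,0,0],[0,0,0.08,0,0,0],[0,0,0.08,0,0,0],[0,0,0.08,0,0,0],[0,0,0.08,0,0,0]]'
```

```text
clock: 4.95
position: [427.6, 151.6, 215.4]
tool_rot: [0.0, 0.982, 0.19, 0.0]
ft_force: [-1.1, 0.8, 7.9]
finger_gap: 0.006
gripper_force: 3.8
```

Fully pressed (about 6 mm, 8 N). Now up, then stop short of the yellow cap to look.

```bash
python3 -m crank '[[0,0,-4,0,0,0],[0,0,-8,0,0,0],[0,0,-13,0,0,0],[10,7.7,-13,0,0,0],[10,7.7,-13,0,0,0],[10,7.7,-13,0,0,0],[10,7.7,-13,0,0,0],[10,7.7,-13,0,0,0]]'; python3 - <<'E'
from h import *
c=cams.read_camera("wrist");cv2.imwrite("pics/w2.png",c["color"])
for b in blobs(c,(18,120,90),(32,255,255),27): print(*b, ray(c,b[1],20))
a=cams.read_camera("top");[print("top",*b) for b in blobs(a,(5,170,120),(15,255,255),22)]
print(go((617.5,118,140)))
E
```

```text
clock: 5.75
position: [548.2, 117.2, 343.5]
tool_rot: [-0.0, 0.982, 0.19, -0.002]
ft_force: [-0.1, -0.2, 0.0]
finger_gap: 0.008
gripper_force: 0.0
919 [306.7 125.3] [289 107  37  38] [620.4 117.5  27. ] [620.42858929 116.80623707  20.        ]
266 [270.4 349.5] [268 315   5  67] [403.4  64.4  27. ] [398.25574565  62.51107999  20.        ]
256 [282.5 349.2] [280 315   5  67] [408.3  53.2  27. ] [403.29735218  50.96311836  20.        ]
4784 [230.6 408.3] [ 26 397 365  21] [313.6  76.1  27. ] [306.40614913  74.45513249  20.        ]
top 254 [264.7  86.2] [254  79  23  16] [852.3  36.3  22. ]
top 323 [256.7 234.7] [247 225  20  21] [448.3  51.4  22. ]
[6.54 2.6  0.46]
```

View pics/w2.png

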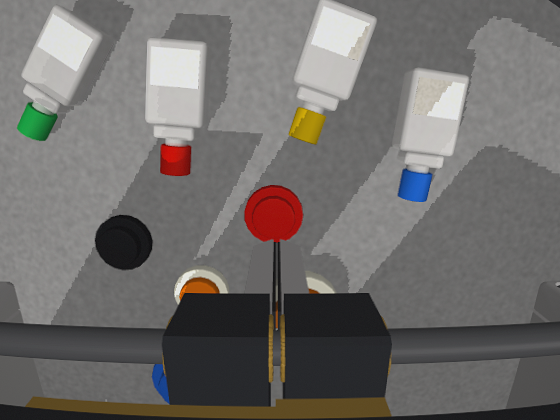

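The wrist view shows the yellow cap at (307,125), i.e. about (619,118). The red cap is at (175,160) and the blue one at (415,185). Next: over it at height, then straight down to tips at 57 mm.

```bash
python3 -m crank '[[3.4,1.4,0,0,0,0],[6.7,2.7,0,0,0,0],[6.7,2.7,0,0,0,0],[6.7,2.7,3,0,0,0],[6.7,2.7,6,0,0,0],[6.7,2.7,8.75,0,0,0],[6.7,2.7,8.75,0,0,0],[6.7,2.7,8.75,0,0,0]]'; python3 - <<'E'
from h import *
c=cams.read_camera("wrist");a=cams.read_camera("scene");cv2.imwrite("pics/s2.png",cv2.resize(np.hstack([a["color"][160:380,180:420],c["color"][200:420,160:400]]),(800,366)))
print(go((619,118,57)))
E
```

```text
clock: 6.65
position: [620.2, 117.7, 257.7]
tool_rot: [-0.0, 0.982, 0.19, -0.0]
ft_force: [0.2, -0.3, 0.3]
finger_gap: 0.004
gripper_force: 0.0
[-0.25 -0.16  0.36]
```

View pics/s2.png

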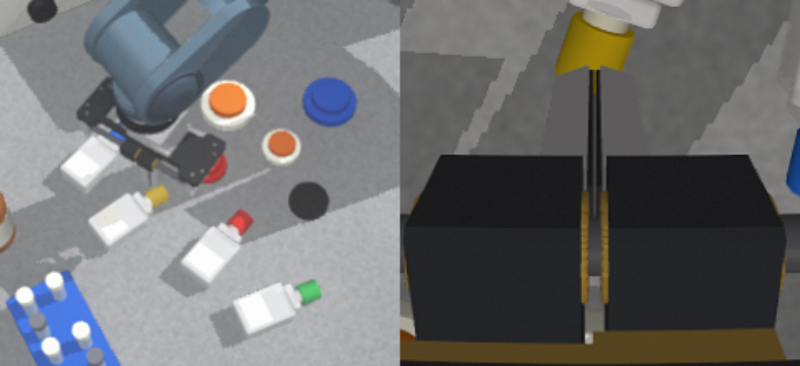

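The tips are over the yellow cap. Seen past the fingertip, the cap lies further along the finger line, as it should for a point 30 mm below the tips. Now hold.

```bash
for i in 1 2 3 4; do python3 -m crank '[[0,0,0,0,0,0],[0,0,0,0,0,0],[0,0,0,0,0,0],[0,0,0,0,0,0],[0,0,0,0,0,0],[0,0,0,0,0,0],[0,0,0,0,0,0]]' | sed -n 1,2p; done
python3 - <<'E'
from h import *
print(go((619,118,57)),go((532,-339,230)))
E
```

```text
clock: 7.45
position: [621.0, 117.2, 257.3]
clock: 8.15
position: [621.0, 117.2, 257.4]
clock: 8.85
position: [621.0, 117.2, 257.4]
clock: 9.55
position: [621.0, 117.2, 257.4]
[-0.16 -0.15  0.14] [-25.26  39.02 -17.16]
```

```bash
python3 -m crank '[[0,0,-5,0,0,0],[0,0,-10,0,0,0],[0,0,-16,0,0,0],[0,0,-16,0,0,0],[-15,18.5,-16,0,0,0],[-15,18.5,-16,0,0,0],[-15,18.5,-16,0,0,0],[-15,18.5,-16,0,0,0]]'; python3 -m crank '[[-15,18.5,0,0,0,0],[-15,18.5,0,0,0,0],[-15,18.5,0,0,0,0],[-15,18.5,0,0,0,0],[-15,18.5,0,0,0,0],[-15,18.5,0,0,0,0],[-15,18.5,0,0,0,0],[-15,18.5,0,0,0,0]]'; python3 - <<'E'
from h import *
c=cams.read_camera("wrist");cv2.imwrite("pics/w3.png",c["color"])
m=cv2.inRange(cv2.cvtColor(c["color"],cv2.COLOR_BGR2HSV),(0,0,110),(180,80,255))
for k in cv2.findContours(m,cv2.RETR_EXTERNAL,cv2.CHAIN_APPROX_NONE)[0]:
    if len(k)>60:
        e=cv2.fitEllipse(k);print(e,ray(c,e[0],113).round(1))
print(go((532,-339,220)))
E
```

```text
clock: 10.35
position: [561.0, -75.3, 416.6]
tool_rot: [-0.0, 0.982, 0.19, -0.0]
ft_force: [-0.4, -0.7, -0.5]
finger_gap: 0.006
gripper_force: 0.0
clock: 11.15
position: [492.0, -300.4, 416.8]
tool_rot: [-0.001, 0.982, 0.19, -0.0]
ft_force: [0.1, 0.4, 0.2]
finger_gap: 0.001
gripper_force: 0.0
((276.17474365234375, 387.3172912597656), (11.437919616699219, 41.277957916259766), 1.086648941040039) [ 316.4 -372.3  113. ]
((74.86166381835938, 380.982421875), (46.0914192199707, 234.66026306152344), 91.87145233154297) [ 237.5 -175.4  113. ]
((276.6291809082031, 351.1331481933594), (7.705702781677246, 33.08943176269531), 1.3931965827941895) [ 358.1 -356.   113. ]
((470.9609680175781, 374.8578796386719), (79.68917846679688, 213.69808959960938), 86.213623046875) [ 400.7 -556.8  113. ]
((100.02951049804688, 348.9338684082031), (18.358470916748047, 243.41427612304688), 92.7479019165039) [ 290.5 -192.7  113. ]
((545.3202514648438, 300.2353515625), (32.47929763793945, 59.8524284362793), 16.92475700378418) [ 503.6 -582.9  113. ]
((296.7573547363281, 284.7836608886719), (38.6080322265625, 86.06977081298828), 166.0713348388672) [ 431.9 -346.   113. ]
((339.0137634277344, 178.7314910888672), (92.51761627197266, 96.62718200683594), 51.282997131347656) [ 535.1 -340.8  113. ]
((458.67889404296875, 152.68359375), (212.73028564453125, 344.9620361328125), 6.738758563995361) [ 593.5 -425.2  113. ]
((135.88108825683594, 151.35397338867188), (324.5618896484375, 384.31109619140625), 19.47617530822754) [ 493.9 -175.9  113. ]
[ 2.24  5.11 -0.2 ]
```

View pics/w3.png

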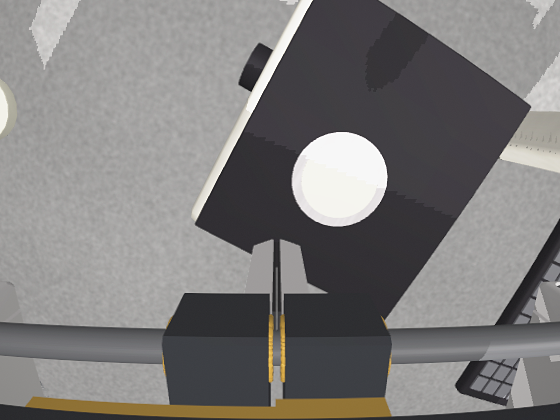

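The wrist view shows the white window at (339,179), i.e. about (533,−339.5), which agrees with the other views.

```bash
python3 -m crank '[[2.3,5.2,0,0,0,0],[2.3,5.2,0,0,0,0],[2.3,5.2,0,0,0,0],[2.3,5.2,2,0,0,0],[2.3,5.2,4,0,0,0],[2.3,5.2,4,0,0,0],[2.3,5.2,4,0,0,0]]'; python3 - <<'E'
from h import *
print(go((533.3,-339.5,143)))
E
```

```text
clock: 11.9
position: [532.4, -340.2, 378.1]
tool_rot: [0.0, 0.982, 0.19, 0.0]
ft_force: [-0.1, -0.1, -0.0]
finger_gap: 0.001
gripper_force: 0.0
[ 0.1  -0.04  3.61]
```

```bash
python3 -m crank '[[0.1,0,1.5,0,0,0],[0.1,0,3,0,0,0],[0.1,0,3.6,0,0,0],[0.1,0,3.6,0,0,0],[0.1,0,3.6,0,0,0],[0.1,0,3.6,0,0,0],[0.1,0,3.6,0,0,0],[0.1,0,3.6,0,0,0]]'; for i in 1 2 3; do python3 -m crank '[[0,0,0,0,0,0],[0,0,0,0,0,0],[0,0,0,0,0,0],[0,0,0,0,0,0],[0,0,0,0,0,0],[0,0,0,0,0,0],[0,0,0,0,0,0],[0,0,0,0,0,0]]' | sed -n 1,2p; done
python3 - <<'E'
from h import *
print(go((533.3,-339.5,143)))
a=cams.read_camera("scene");cv2.imwrite("pics/s3.png",a["color"])
[print(*b) for b in blobs(a,(5,170,120),(15,255,255),22)];[print(*b) for b in blobs(a,(18,120,90),(32,255,255),14)]
E
```

```text
clock: 12.7
position: [533.5, -340.9, 341.8]
tool_rot: [0.0, 0.982, 0.19, 0.0]
ft_force: [0.5, 0.4, -0.1]
finger_gap: 0.001
gripper_force: 0.0
clock: 13.5
position: [533.4, -340.8, 341.3]
clock: 14.3
position: [533.4, -340.8, 341.3]
clock: 15.1
position: [533.4, -340.8, 341.3]
[ 0.04 -0.12 -0.07]
298 [316.3 219.4] [307 211  20  19] [447.8  50.9  22. ]
146 [348.8 245.9] [342 240  14  13] [428.9 155.2  22. ]
114 [274.1 276.9] [267 271  14  14] [617.  118.4  14. ]
```

View pics/s3.png

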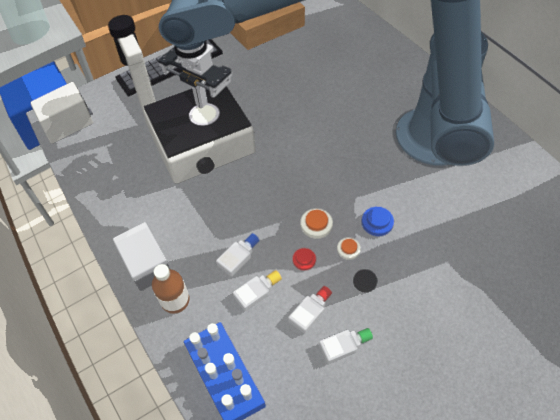

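The scene view shows the fingertips above the window at (204,114). The button is back up at (349,246) and the yellow cap is unmoved at (274,277). Handing in.

```bash
python3 -c "from cell import order; print(order.close_job())"
```

```text
the job is handed in; nothing more can be done
None
```

I pressed the smaller orange button fully down and let it come up again, pointed at the yellow cap from about 31 mm above for over 2 s, and handed the job in while pointing about 29 mm above the middle of the stage window; nothing else looked moved in the last picture.

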